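# Stretch the spring rule along the comb board and lock it

## Robot

A 6-joint arm with a two-finger parallel gripper is mounted at the origin on a cart in front of the work surface, level with it; the furniture and walls round the work are solid. World frame = base frame: x ahead of the robot, y to its left, z up, the work surface at z = 0. Lengths are in m, angles in rad, forces in N, time in s.
With the tool pointing down it reaches from about 0.3 to 0.95 m from the base axis. Payload 3.1 kg.
Tool frame: the origin (TCP) lies on the centre line of the jaws, within the pads' length; the fingertips stand ctrl.finger_overhang ahead of it and the grasp point (between the pads) is the TCP (ctrl.finger_overhang is the distance from the TCP to the fingertips, in m); z points along the fingers, y is the line along which they close (so a half turn about z gives the same grasp; the last joint's range is limited). The gripper opens to 85 mm and grips with 20 to 120 N. Pads are 22 mm wide; open, the fingers measure 114 mm over their backs; the gripper's body (76 mm by 85 mm) begins 54 mm behind the grasp point. The pads swing forward as they close: fully open they stand 13 mm farther back than shut.
Start: joints at [-1.236, 0.308, 1.634, -0, 1.2, -0.07], TCP at [0.246, -0.575, 0.25] pointing down, gripper open.
Joint ranges: [-3.06, 3.06], [-0.79, 1.96], [0.05, 2.63], [-1.19, 4.34], [0.05, 2.64], [-2.94, 2.94]. Speed limits (rad/s): [2.79, 2.79, 3.14, 3.14, 3.14, 3.14].

## Interface

Orientations are given as a rotation vector (axis times angle).
In Python, from workcell import ctrl, eyes gives the robot as it stands.
- The arm moves only by the tool send_rows, never from a script. Its argument "commands" is a list of rows, each a list of 4 numbers: the shift along the tool's x, y, z in cm, then the turn about the tool's z in rad. A call has exactly 5 rows; each row is the pose to reach, as a shift and turn from the pose commanded when the call began, along the tool's axes at that moment; what a row does not reach only later rows make up. A row lasts 1/12 s, in which the tool goes at most 41.7 mm and 7.16 degrees, less where a joint would pass 70% of its speed; a pose out of reach is approached as far as the arm can. A call with a gripper value outside its range is refused whole. "gripper" is the opening, from 0 (shut) to 1 (fully open), set as the call begins (left out, the last holds). The fingers move at their own pace and stop on an object; "grip_force" is the grip in N (left out, the last holds). Time passes only in rows, so rows that repeat a pose let the fingers close, or fill a call up. It gives the time, the measured TCP pose, the force, the opening and the grip force at its end, in the units of the state.
- ctrl.get_obs(): the state, without advancing time (a new reading comes with each control period).
- eyes.snapshot(name): name is "scene" or "top"; returns the picture (400x640x3 uint8, red, green, blue); there is no depth.
- eyes.camera_params(name): a dict with "vertical_fov" (degrees; the focal length in pixels is half the picture's height over the tangent of half this angle, whatever the lens; pixels are square), "cx", "cy" (the principal point, pixels), "world_to_cam" (4x4, takes a point from world to camera coordinates). Camera axes: x right, y up, looking along -z (the intrinsics and any distortion apply to the point x, -y, -z); pixel columns grow to the right and rows downward; lengths in m; the calibration is good to about 2 mm. A picture is of the moment at which its call begins. camera_params takes no time and is no camera call.
- ctrl.sign_off(): hands the job in; it is judged then, once.
The state is a dict: "clock": time; "joints": joint angles; "dq": joint speeds; "joint_efforts": joint torques, N m; "tool_pos": TCP position; "orientation": TCP orientation; "contact_force": force on the tool from outside, world axes, zero at the start; "moment": the same for the moment, N m; "grip_width": opening from 0.0 (shut) to 1.0 (fully open); "grasp_force": force on a finger pad.
Only numpy, scipy, OpenCV 4.12 (cv2) and the standard library are available. Lean on these libraries where they do the work, as an engineer would, in place of code of your own. Each camera call takes 0.05 s, during which the arm holds its last target. There are 200 camera calls.

## Task

Set up the spring rule on the comb board: hook the blade's end over the far side of the end rail, draw the case straight back along the board against its spring until it has passed the shoe's catch, then let it forward on to the catch and release it, so that it stays stretched, flat on the board and in line with it. Go by feel and gently: never ram the shoe or press on the board (no more than 30 N between the rule and the board or its fittings), and leave the comb, tip box and tape roll where they are.

Things in the scene. Friction and masses are not known exactly. Their poses are not given: they have to be found in the camera images.
- rule: Spring rule: grey case 90 x 44 x 46 mm (x, y, z), about 0.2 kg, loose on the table, a steel blade leaving its front (+x). Origin: centre of the underside; x to the hook, z up. Grasp across the 44 mm. Underneath, two 8 mm skids along the sides; the tunnel between them (28 mm wide, 11 high) is open in front and closed behind by a cross bar (x = -45 to -33 mm) that reaches down to the underside.
- rule_hook (a point): Centre of the inner (case-side) face of the hook. Blade 16 mm wide, 2 thick, its underside 12 mm above the case's; the hook is a plate 4 mm thick, 20 wide, hanging down to 2 mm above the level of the case's underside. With the blade fully in, this face is 80 mm ahead of the case's origin (35 mm ahead of its front).
- rule_blade (a joint): How far the blade is drawn out of the case, m: 0 fully in (as at the start), at most 0.076. A spring pulls it in with 4.5 N at 0, rising by 0.6 N per 10 mm.
- board: White board 270 x 170 x 8 mm fixed on the table. Origin: on its underside, on the line where the rule is to lie (y = 0); the plate spans x = -145 to 125 mm, y = -110 to 60 mm; x points to the end rail, z up. The aluminium end rail stands 10 mm above the top, from x = 115 to 125 mm, flush with the board's end. A locking shoe is clamped on the line y = 0 (see catch_near, catch_far).
- rail_edge (a point): Middle (y = 0 of the board) of the upper far edge of the end rail, 18 mm above the table; the hook has to bear on the face that goes down from here.
- catch_near (a point): Point on the board's top at its x = -10 mm, y = 0: nearest the rail that the shoe's catch face can stand; NOT its measured place, which varies over 40 mm from here to catch_far and must be seen or felt. It is a steel spring pawl, 14 mm wide, 8 high: a 22 mm ramp rising towards -x, ending in an upright face looking to -x; 1 N presses it flat. It clears the tunnel; the cross bar rides over it.
- catch_far (a point): The other limit of the catch face, x = -50 mm. When the cross bar has passed the face the pawl springs up ahead of it; 2.5 mm farther the case's rear meets a rubber buffer (yields 3 mm at 2.5 N/mm, then hard) on a grey block 26 x 46 x 24 mm. Let forward, the bar bears on the face and is held: case origin 33 mm ahead of the face (x = 23 to -17 mm), blade out 22 to 62 mm.
- comb: White comb with eight round teeth, 47 x 92 x 9 mm, lying loose on the board beside the rule's line, its back towards the line (bystander).
- tip_box: Pipette tip box with yellowish base and clear lid, 72 x 118 x 69 mm, on the table to the right (bystander).
- tape_roll: Roll of masking tape, 100 mm across, 25 mm high, on the table to the right (bystander).

How it is judged:
On the way:
1. the hook bears behind the end rail and the blade is drawn out more than 10 mm (value of joint rule_blade above 0.01 m and x of rule_hook in the frame of rail_edge between -0.004 and 0.004 m and y of rule_hook in the frame of rail_edge between -0.012 and 0.012 m and z of rule_hook in the frame of rail_edge below 0.004 m), for 0.2 s.
At the end, for the whole second after the job is handed in: The rule lies released, at rest and flat on the board (within 3 mm), within 10 mm and 0.12 rad of the board's line, its hook behind the end rail (within 4 mm of its far face, below its top) and the blade still drawn out over 18 mm, held by the catch (value of joint rule_blade above 0.018 m and x of rule_hook in the frame of rail_edge between -0.004 and 0.004 m and z of rule_hook in the frame of rail_edge below 0 m and y of rule in the frame of board between -0.01 and 0.01 m and z of rule in the frame of board between 0.004 and 0.011 m and angle between the x axis of rule and the x axis of board, either way round below 0.12 rad and angle between rule's own z axis and vertical below 0.08 rad and linear speed of rule below 0.02 m/s); the robot touches nothing.
It fails at once if the rule pushed on the board, its rail or its shoe with more than 30 N (contact force between rule and board above 30 N).
It fails at once if the comb moved more than 20 mm (distance of comb from where it was at the start of the episode above 0.02 m).
It fails at once if the tip box moved more than 20 mm (distance of tip_box from where it was at the start of the episode above 0.02 m).
It fails at once if the tape roll moved more than 20 mm (distance of tape_roll from where it was at the start of the episode above 0.02 m).
It also fails if it takes over 69 s, if anything falls off the work surface, if the arm or the gripper's body presses on something with over 40 N, if the wrist force passes 120 N, or if a joint passes its speed limit or range.

## Working session

There is one attempt and no reset: what is moved stays moved. The work goes in short steps, Python scripts to look and compute and a tool call to move; the robot and the scene stay as the last step left them, time stands still between calls to the robot, and variables do not carry over. Pictures are saved under pics/ and viewed, at most 10 in all, crops included, and the job is handed in when it is done.

Besides the shell and the picture viewer there is one more tool, called after "Call:" as a command line: name --pt "numbers of a row" for each row, then --argument value for the rest. send_rows: Moves the arm, as the interface text tells. Its arguments: {"type":"object","properties":{"commands":{"type":"array","items":{"type":"array","items":{"type":"number"}}},"gripper":{"type":"number"},"grip_force":{"type":"number"}},"required":["commands"]}

```bash
mkdir -p pics; python3 - <<'E'
from workcell import ctrl, eyes
import cv2,numpy as np
for n in("scene","top"):
    im=eyes.snapshot(n); cv2.imwrite(f"pics/{n}0.png",im[...,::-1]); p=eyes.camera_params(n); print(n,p)
o=ctrl.get_obs(); print(o, ctrl.finger_overhang)
E
```

```text
scene {'vertical_fov': 44.40166558568725, 'cx': 328.59750056660425, 'cy': 197.93328107995052, 'world_to_cam': array([[-0.90045011, -0.43474864,  0.01353624,  0.49155321],
       [ 0.32112464, -0.64347776,  0.69484915, -0.21757453],
       [-0.29337445,  0.63002381,  0.71902811, -1.621727  ],
       [ 0.        ,  0.        ,  0.        ,  1.        ]])}
top {'vertical_fov': 52.63692012488264, 'cx': 321.41688028934857, 'cy': 205.29145571551027, 'world_to_cam': array([[-0.00323176, -0.99986077, -0.01637051, -0.00988211],
       [ 0.99163847, -0.00531625,  0.12893751, -0.55616066],
       [-0.12900659, -0.01581693,  0.99151759, -1.27378073],
       [ 0.        ,  0.        ,  0.        ,  1.        ]])}
{'clock': 0.1, 'joints': array([-1.23568072e+00,  3.08934786e-01,  1.63508312e+00, -2.12408083e-05,
        1.19972883e+00, -6.97244454e-02]), 'dq': array([-1.12695297e-04, -2.79818173e-03, -2.12748448e-03, -1.07259564e-03,
        3.45198623e-04, -5.53717811e-05]), 'joint_efforts': array([-6.35345041e-04, -4.16407299e+01, -2.77644521e+01, -1.26382824e-04,
        4.02149875e-03, -1.66176491e-06]), 'tool_pos': array([ 0.24588535, -0.57380859,  0.24914003]), 'orientation': array([-3.07535905e+00, -6.31170602e-01,  4.78159826e-04]), 'contact_force': array([-0.2013396 , -0.02466279, -0.26595078]), 'moment': array([0.03390862, 0.04024481, 0.01141612]), 'grasp_force': 0.0, 'grip_width': 0.9972854866461763} 0.019
```

View pics/scene0.png

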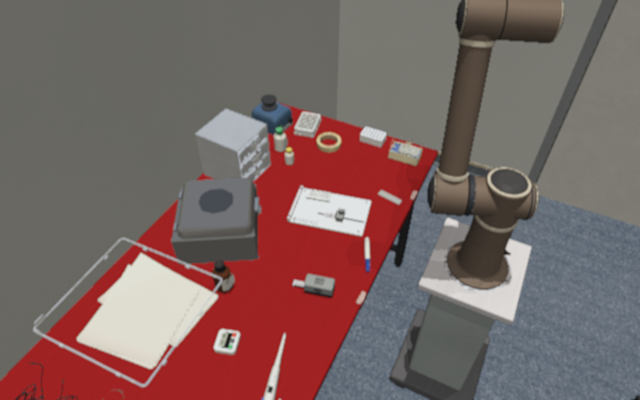

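View pics/top0.png

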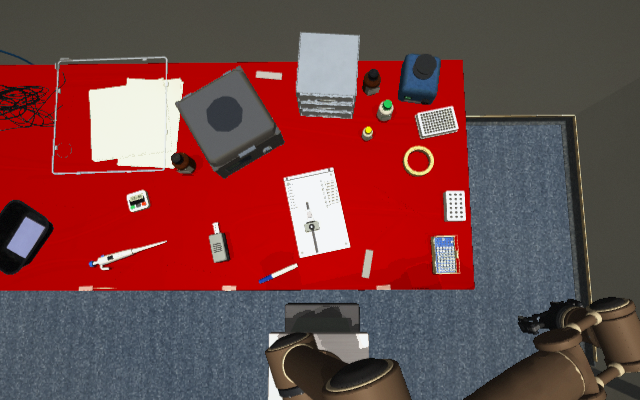

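The top view shows the rule at about (219,242) with its blade pointing up-image to (215,225). The board spans (285–350, 170–257), with the rail at its upper end and the shoe at (312,227). Next I'll enlarge this area and measure.

```bash
cat > h.py <<'E'
import numpy as np,cv2
from workcell import ctrl,eyes
P={n:eyes.camera_params(n) for n in("scene","top")}
def ray(n,u,v,z):
    p=P[n];f=200/np.tan(np.radians(p["vertical_fov"])/2);T=p["world_to_cam"];R=T[:3,:3];c=-R.T@T[:3,3]
    d=R.T@np.array([(u-p["cx"])/f,-(v-p["cy"])/f,-1]);return c+d*(z-c[2])/d[2]
def proj(n,X):
    p=P[n];f=200/np.tan(np.radians(p["vertical_fov"])/2);q=p["world_to_cam"]@np.r_[X,1]
    return np.array([p["cx"]+f*q[0]/-q[2],p["cy"]-f*q[1]/-q[2]])
def rect(n,m,z):
    c=max(cv2.findContours(m.astype(np.uint8),0,1)[0],key=cv2.contourArea)
    w=np.array([ray(n,*q[0],z)[:2] for q in c],np.float32)
    return c,cv2.minAreaRect(w*1000)
E
python3 - <<'E'
from h import *
im=cv2.imread("pics/top0.png")
cv2.imwrite("pics/crop1.png",cv2.resize(im[160:270,195:355],None,fx=5,fy=5,interpolation=cv2.INTER_CUBIC))
b,g,r=[im[...,i].astype(int) for i in range(3)]
nr=(g>50)  # not red
def comp(u,v,m):
    n,l=cv2.connectedComponents(m.astype(np.uint8)); return l==l[v,u]
print("board",rect("top",comp(300,240,nr),0.008))
mr=comp(219,242,nr&(np.maximum(r-g,0)<60)); c,R=rect("top",mr,0.046); print("rule",R,c.reshape(-1,2).min(0),c.reshape(-1,2).max(0))
E
```

```text
board (array([[[330, 167]],

       [[329, 168]],

       [[328, 168]],

       [[327, 168]],

       [[326, 168]],

       [[325, 168]],

       [[324, 169]],

       [[323, 169]],

       [[322, 169]],

       [[321, 169]],

       [[320, 169]],

       [[319, 170]],

       [[318, 170]],

       [[317, 170]],

       [[316, 170]],

       [[315, 170]],

       [[314, 171]],

       [[313, 171]],

       [[312, 171]],

       [[311, 171]],

       [[310, 172]],

       [[309, 172]],

       [[308, 172]],

       [[307, 172]],

       [[306, 172]],

       [[305, 172]],

       [[304, 173]],

       [[303, 173]],

       [[302, 173]],

       [[301, 173]],

       [[300, 174]],

       [[299, 174]],

       [[298, 174]],

       [[297, 174]],

       [[296, 175]],

       [[295, 175]],

       [[294, 175]],

       [[293, 175]],

       [[292, 175]],

       [[291, 176]],

       [[290, 176]],

       [[289, 176]],

       [[288, 176]],

       [[287, 176]],

       [[286, 177]],

       [[285, 177]],

       [[284, 177]],

       [[283, 178]],

       [[283, 179]],

       [[283, 1
[... 4123 characters left out ...]
     [[337, 186]],

       [[336, 185]],

       [[336, 184]],

       [[336, 183]],

       [[336, 182]],

       [[335, 181]],

       [[335, 180]],

       [[335, 179]],

       [[335, 178]],

       [[335, 177]],

       [[334, 176]],

       [[334, 175]],

       [[334, 174]],

       [[334, 173]],

       [[333, 172]],

       [[333, 171]],

       [[333, 170]],

       [[333, 169]],

       [[333, 168]],

       [[332, 167]],

       [[331, 167]]], dtype=int32), ((539.2097778320312, 6.360099792480469), (275.6457824707031, 172.4697265625), 11.816887855529785))
rule ((439.13519287109375, 323.4624328613281), (124.47750854492188, 43.424293518066406), 13.70402717590332) [209 222] [226 262]
```

View pics/crop1.png

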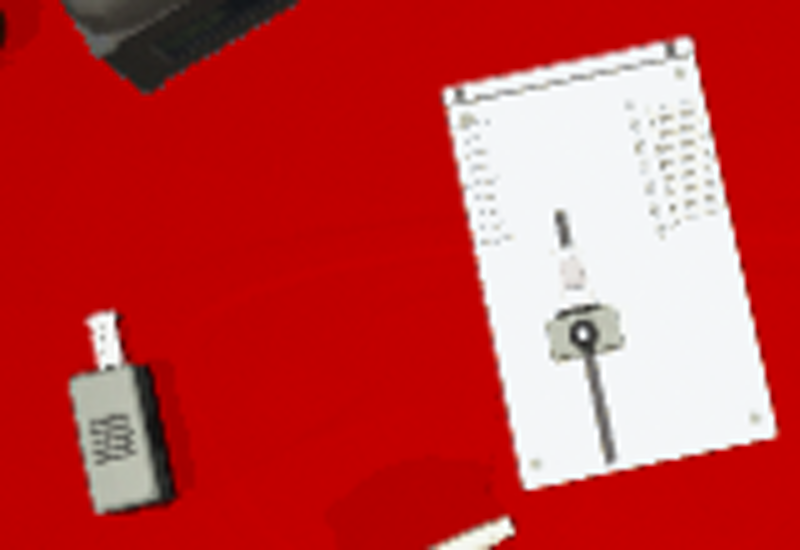

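The enlarged crop shows the case's top face with corners at about (70,380), (133,368), (160,505) and (97,513) in the 5x crop. The hook is at (100,315). The pawl ramp is at (572,270), the shoe block at (585,335), and the rail along (445,92)–(692,45). Next I'll compute the poses.

```bash
cat >> h.py <<'E'
def px(a,b): return 195+(a-2)/5,160+(b-2)/5
def tool():
    o=ctrl.get_obs();R=cv2.Rodrigues(np.array(o["orientation"]))[0];return o,R
E
python3 - <<'E'
from h import *
im=cv2.imread("pics/top0.png").astype(int)
b,g,r=im[...,0],im[...,1],im[...,2]
m=((g>110)&(r-g<50)).astype(np.uint8); m[:,240:]=0;m[:215]=0;m[270:]=0;m[:,:200]=0
m=cv2.morphologyEx(m,cv2.MORPH_OPEN,np.ones((6,8)))
c,R=rect("top",m,.046); print("case",R)
print("hook tip",ray("top",*px(101,316),.014))
for a,bb,z in[(445,90,.018),(692,40,.018),(777,436,.008),(524,490,.008)]: print("corner",ray("top",*px(a,bb),z))
for k,a,bb,z in[("slot end",610,460,.008),("slot mid",592,380,.008),("knob",583,333,.04),("slot2top",560,212,.008),("ramp top",570,255,.009),("ramp end",574,288,.016),("block front",580,310,.032)]: print(k,ray("top",*px(a,bb),z))
E
```

```text
case ((391.0260009765625, 310.1536560058594), (38.97256851196289, 25.19597816467285), 89.82194519042969)
hook tip [0.50276568 0.33903831 0.014     ]
corner [0.65178594 0.11322814 0.018     ]
corner [ 0.68452403 -0.05088136  0.018     ]
corner [ 0.42273063 -0.10461553  0.008     ]
corner [0.38833345 0.0604473  0.008     ]
slot end [0.40755511 0.00437753 0.008     ]
slot mid [0.45970882 0.01609358 0.008     ]
knob [0.4881048  0.02067157 0.04      ]
slot2top [0.57101056 0.03725411 0.008     ]
ramp top [0.5421652  0.03054871 0.009     ]
ramp end [0.51955383 0.02757052 0.016     ]
block front [0.50363614 0.02294465 0.032     ]
```

```bash
python3 - <<'E'
from h import *
q=[ray("top",*px(*p),.046) for p in[(70,380),(133,367),(160,505),(97,514)]]
print(np.array(q).round(4)); c=np.mean(q,0); print("c",c)
y=np.arctan2(*( (q[0]+q[1]-q[2]-q[3])[1::-1])); print("yaw",y)
h=ray("top",*px(101,316),.014); print("hookyaw",np.arctan2(h[1]-c[1],h[0]-c[0]), np.linalg.norm((h-c)[:2]))
o,R=tool(); d=np.array([c[0],c[1],.15])-o["tool_pos"]; print("tool shift cm",R.T@d*100,"toolx yaw",np.arctan2(R[1,0],R[0,0]))
E
```

```text
[[0.459  0.3487 0.046 ]
 [0.4671 0.3084 0.046 ]
 [0.3796 0.2887 0.046 ]
 [0.3741 0.3287 0.046 ]]
c [0.41996567 0.31863262 0.046     ]
yaw 0.22628545257176078
hookyaw 0.24163049058977992 0.08527739787192436
tool shift cm [ 51.15087515 -75.15168339  10.08228665] toolx yaw 0.40484763285343783
```

Call:
send_rows --pt "3 -2.7 0 0" --pt "6 -5.4 0 0" --pt "9 -8.2 0 0" --pt "12 -10.9 0 0" --pt "15 -13.6 0 0" --gripper 1

```text
clock: 0.52
tool_pos: [0.3305, -0.3884, 0.2496]
orientation: [-3.077, -0.63, 0.0]
contact_force: [1.0, -0.1, 0.0]
grip_width: 1.001
grasp_force: 0.0
```

Call:
send_rows --pt "3 -2.7 0 0" --pt "6 -5.4 0 0" --pt "9 -8.2 0 0" --pt "12 -10.9 0 0" --pt "15 -13.6 0 0"

```text
clock: 0.93
tool_pos: [0.4148, -0.2043, 0.25]
orientation: [-3.077, -0.631, 0.0]
contact_force: [1.2, 0.3, 0.7]
grip_width: 0.999
grasp_force: 0.0
```

Call:
send_rows --pt "2 -3.5 0 0" --pt "4 -7 0 0" --pt "6 -10.5 0 0" --pt "8 -14 0 0" --pt "10 -17.5 0 0"

```text
clock: 1.35
tool_pos: [0.4372, -0.0041, 0.2501]
orientation: [-3.078, -0.631, 0.0]
contact_force: [0.7, -0.7, -1.0]
grip_width: 1.001
grasp_force: 0.0
```

Call:
send_rows --pt "1.5 -3.8 0 0" --pt "3 -7.6 0 0" --pt "4.5 -11.4 0 0" --pt "6 -15.2 0 0" --pt "7.5 -19 0 0"

```text
clock: 1.77
tool_pos: [0.431, 0.2, 0.2501]
orientation: [3.077, 0.632, -0.0]
contact_force: [1.0, -0.5, 0.0]
grip_width: 1.002
grasp_force: 0.0
```

```bash
cat >> h.py <<'E'
def to(x,y,z,yaw):
    o,R=tool(); print("t",o["clock"],"pos",o["tool_pos"].round(4),"F",o["contact_force"].round(2),"w",round(o["grip_width"],3))
    print("shift",(R.T@(np.array([x,y,z])-o["tool_pos"])*100).round(2),"turn",round(np.arctan2(R[1,0],R[0,0])-yaw,3),"tilt",R[:,2].round(4))
E
python3 -c "
from h import *
to(.420,.3186,.15,.226)"
```

```text
t 1.7667 pos [0.431  0.2    0.2501] F [ 0.98 -0.54  0.04] w 1.002
shift [  3.66 -11.33  10.  ] turn 0.179 tilt [-1.e-04 -2.e-04 -1.e+00]
```

Call:
send_rows --pt "0.9 -2.8 2 0.04" --pt "1.8 -5.6 4 0.09" --pt "2.7 -8.4 6 0.13" --pt "3.7 -11.3 8 0.18" --pt "3.7 -11.3 10 0.18"

```text
clock: 2.18
tool_pos: [0.4211, 0.3213, 0.1496]
orientation: [-3.118, -0.355, -0.003]
contact_force: [1.3, 0.7, 0.6]
grip_width: 1.0
grasp_force: 0.0
```

Call:
send_rows --pt "0 0 0 0" --pt "0 0 0 0" --pt "0 0 0 0" --pt "0 0 0 0" --pt "0 0 0 0"

```text
clock: 2.6
tool_pos: [0.4226, 0.3163, 0.1519]
orientation: [-3.121, -0.35, -0.004]
contact_force: [-0.8, 0.2, -0.3]
grip_width: 1.005
grasp_force: 0.0
```

```bash
python3 -c "
from h import *
to(.420,.3186,.03,.226)
a=eyes.snapshot('scene')[...,::-1];b=eyes.snapshot('top')[...,::-1]
f=lambda i:cv2.resize(i,(640,500),interpolation=2)
s=a[240:330,260:375]; t=b[190:280,170:285]
cv2.imwrite('pics/g1.png',np.hstack([cv2.resize(s,(400,313),interpolation=2),cv2.resize(t,(400,313),interpolation=2)]))
"
```

```text
t 2.6 pos [0.4226 0.3163 0.1519] F [-0.85  0.16 -0.34] w 1.005
shift [-0.23 -0.27 12.19] turn -0.003 tilt [ 0.0024  0.0015 -1.    ]
```

View pics/g1.png

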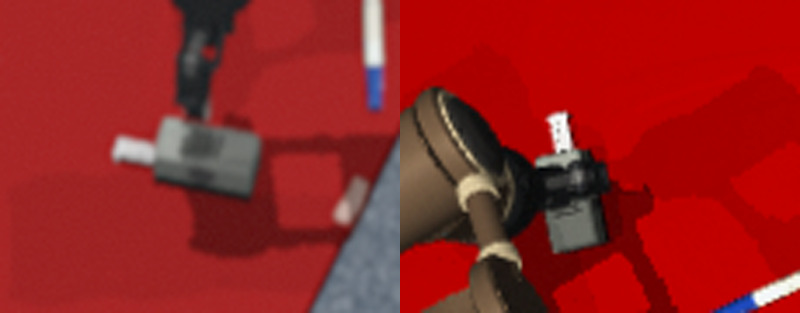

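Both views show the gripper above the case, with the jaws across it. In the top view the fingers sit near (220,242). I'll check that against the projected TCP.

```bash
python3 -c "
from h import *
T=P['top']['world_to_cam'];print('cam',-T[:3,:3].T@T[:3,3])
for z in(.133,.152,.25):print(proj('top',[.4226,.3163,z]))
S=P['scene']
# scene check of the case: corners seen in crop, near-top edge; hook end
s=lambda a,b:(260+a*115/400,240+b*90/313)
q=[ray('scene',*s(*p),.046)[:2] for p in[(165,117),(262,138),(252,178),(155,160)]];print(np.array(q).round(4))
"
```

```text
cam [ 0.38715227 -0.03298472  1.33452419]
[210.4627203  246.22504816]
[208.58885779 246.0395072 ]
[197.89067851 244.98022437]
[[0.4689 0.3127]
 [0.3813 0.2945]
 [0.3713 0.3362]
 [0.4557 0.3572]]
```

Call:
send_rows --pt "-0.2 -0.5 3 0" --pt "-0.2 -0.5 6 0" --pt "-0.2 -0.5 8 0" --pt "-0.2 -0.5 10 0" --pt "-0.2 -0.5 11 0"

```text
clock: 3.12
tool_pos: [0.4173, 0.3199, 0.0385]
orientation: [3.121, 0.351, -0.004]
contact_force: [0.1, -0.2, 0.2]
grip_width: 0.998
grasp_force: 0.0
```

Call:
send_rows --pt "0 0 0.5 0" --pt "0 0 1.0 0" --pt "0 0 1.0 0" --pt "0 0 1.0 0" --pt "0 0 1.0 0"

```text
clock: 3.53
tool_pos: [0.4193, 0.3215, 0.0314]
orientation: [-3.121, -0.352, -0.003]
contact_force: [-0.6, -1.0, 0.0]
grip_width: 1.004
grasp_force: 0.0
```

Call:
send_rows --pt "0 0 0 0" --pt "0 0 0 0" --pt "0 0 0 0" --pt "0 0 0 0" --pt "0 0 0 0" --gripper 0.3 --grip_force 40

```text
clock: 3.95
tool_pos: [0.4187, 0.3211, 0.0309]
orientation: [-3.122, -0.353, -0.001]
contact_force: [-0.3, -0.3, 4.0]
grip_width: 0.513
grasp_force: 42.2
```

Call:
send_rows --pt "0 0 0 0" --pt "0 0 0 0" --pt "0 0 0 0" --pt "0 0 0 0" --pt "0 0 0 0"

```text
clock: 4.37
tool_pos: [0.4188, 0.3211, 0.0309]
orientation: [-3.122, -0.353, -0.001]
contact_force: [-0.2, -2.0, 5.5]
grip_width: 0.509
grasp_force: 42.3
```

```bash
python3 -c "
from h import *
to(.420,.322,.032,.226);print(ctrl.get_obs()['grasp_force'])"
```

```text
t 4.3667 pos [0.4188 0.3211 0.0309] F [-0.23 -2.    5.47] w 0.509
shift [ 0.14 -0.06 -0.11] turn -0.001 tilt [ 7.e-04  2.e-04 -1.e+00]
42.3039311170578
```

Call:
send_rows --pt "0 0 -1 0" --pt "0 0 -3 0" --pt "0 0 -5 0" --pt "0 0 -8 0" --pt "0 0 -10 0"

```text
clock: 4.78
tool_pos: [0.418, 0.321, 0.1317]
orientation: [-3.121, -0.352, 0.0]
contact_force: [0.6, -0.0, -2.4]
grip_width: 0.511
grasp_force: 41.6
```

Call:
send_rows --pt "0.6 1.8 0 0" --pt "1.7 4.8 0 0" --pt "2.8 8 0 0" --pt "3.9 11.2 0 0" --pt "5 14.4 0 0.027"

```text
clock: 5.2
tool_pos: [0.4987, 0.1906, 0.13]
orientation: [-3.126, -0.311, 0.002]
contact_force: [-0.9, 1.5, -2.1]
grip_width: 0.511
grasp_force: 41.6
```

Call:
send_rows --pt "1.1 3.2 0 0" --pt "2.2 6.5 0 0" --pt "3.4 10 0 0" --pt "4.5 13.5 0 0" --pt "5.1 16 0 0"

```text
clock: 5.62
tool_pos: [0.5817, 0.0422, 0.1301]
orientation: [3.126, 0.308, 0.001]
contact_force: [0.2, -0.4, -2.1]
grip_width: 0.508
grasp_force: 41.5
```

```bash
python3 -c "
from h import *
to(.592,.0415,.08,.199);print(ctrl.get_obs()['grasp_force'])"
```

```text
t 5.6167 pos [0.5817 0.0422 0.1301] F [ 0.21 -0.38 -2.05] w 0.508
shift [1.   0.27 5.01] turn -0.003 tilt [ 6.e-04 -5.e-04 -1.e+00]
41.53843939304352
```

Call:
send_rows --pt "0.5 0.1 1 0" --pt "1 0.2 2.5 0" --pt "1 0.2 4 0" --pt "1 0.2 5.5 0" --pt "1 0.2 6.5 0"

```text
clock: 6.03
tool_pos: [0.5887, 0.0453, 0.0628]
orientation: [-3.125, -0.31, 0.007]
contact_force: [-0.6, -0.5, -2.0]
grip_width: 0.507
grasp_force: 41.6
```

Call:
send_rows --pt "0 0 0 0" --pt "0 0 0 0" --pt "0 0 0 0" --pt "0 0 0 0" --pt "0 0 0 0"

```text
clock: 6.45
tool_pos: [0.5917, 0.045, 0.0665]
orientation: [3.126, 0.31, 0.003]
contact_force: [0.7, -0.6, -3.0]
grip_width: 0.507
grasp_force: 41.6
```

```bash
python3 -c "
from h import *
to(.592,.0415,.065,.199)
a=eyes.snapshot('scene')[...,::-1];b=eyes.snapshot('top')[...,::-1]
cv2.imwrite('pics/full_s.png',a);cv2.imwrite('pics/full_t.png',b)
s=a[170:250,270:390]; t=b[155:265,275:360]
cv2.imwrite('pics/g2.png',np.hstack([cv2.resize(s,(480,320),interpolation=2),cv2.resize(t,(247,320),interpolation=2)]))
"
```

```text
t 6.45 pos [0.5917 0.045  0.0665] F [ 0.75 -0.56 -3.03] w 0.507
shift [-0.04  0.35  0.15] turn -0.001 tilt [ 0.0022  0.     -1.    ]
```

View pics/g2.png

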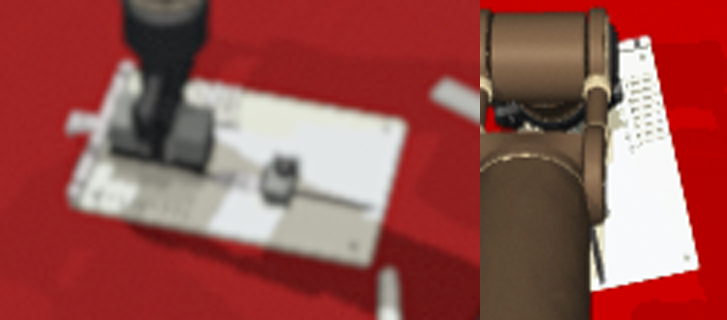

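The scene view shows the hook end at crop (68,122), which is about (287,200), past the rail line from (125,65) to (70,205). The arm hides it in the top view. I'll check the hook numerically.

```bash
python3 -c "
from h import *
t=np.array([.5917,.045,0]);ax=np.array([.980,.198,0])
for d in(.080,.084):print('hook exp',d,proj('scene',t+ax*d+[0,0,.0495]))
im=cv2.imread('pics/full_s.png').astype(int)
print(im[194:210:2,283:300,1])
for yb in(60,0,-110):
  p=np.array([.6635,.0558,.018])+yb/1000*np.array([-.198,.98,0]);print('rail far edge',yb,proj('scene',p), 'top',proj('top',p))
"
```

```text
hook exp 0.08 [289.93540746 199.94002846]
hook exp 0.084 [288.86186455 199.72888768]
[[ 36  34  34  33  36  34  34  35  36  34  33  29  56 130 181 186 171]
 [ 35  37  36  31  33  38  37  36  31  31  28  44 110 175 200 183 161]
 [ 35  35  32  42  94 142 150 133 124 121 113 124 170 198 192 171 159]
 [ 33  34  36  83 153 191 195 186 189 196 198 200 201 185 157 143 146]
 [ 35  32  46  96 140 148 145 143 142 154 175 193 192 162 119  96 100]
 [ 35  34  33  46  57  51  39  36  58 121 176 193 178 142 102  85  83]
 [ 35  37  37  34  32  32  27  35  76 125 155 163 156 146 113  73  68]
 [ 34  34  37  35  33  28  41  95 141 155 146 143 154 141 106  74  57]]
rail far edge 60 [287.53264083 217.66306923] top [283.18683125 177.65179107]
rail far edge 0 [292.59383606 205.66749705] top [300.90081766 174.02164655]
rail far edge -110 [301.29440141 185.04622977] top [333.3351913  167.37483871]
```

Call:
send_rows --pt "0 0.2 0.5 0" --pt "0 0.35 1 0" --pt "0 0.35 1.5 0" --pt "0 0.35 2 0" --pt "0 0.35 2.3 0"

```text
clock: 6.97
tool_pos: [0.5907, 0.0413, 0.041]
orientation: [-3.126, -0.31, 0.003]
contact_force: [0.2, 0.1, -2.8]
grip_width: 0.509
grasp_force: 41.6
```

Call:
send_rows --pt "0 0 0 0" --pt "0 0 0 0" --pt "0 0 0 0" --pt "0 0 0 0" --pt "0 0 0 0"

```text
clock: 7.38
tool_pos: [0.5918, 0.0415, 0.0426]
orientation: [3.126, 0.31, 0.001]
contact_force: [0.2, -0.3, -1.8]
grip_width: 0.506
grasp_force: 41.6
```

```bash
python3 -c "
from h import *
to(.592,.0415,.0389,.199)"
```

```text
t 7.3833 pos [0.5918 0.0415 0.0426] F [ 0.17 -0.35 -1.82] w 0.506
shift [ 0.02 -0.    0.37] turn -0.001 tilt [ 7.e-04  0.e+00 -1.e+00]
```

Call:
send_rows --pt "0 0 0.1 0" --pt "0 0 0.2 0" --pt "0 0 0.25 0" --pt "0 0 0.3 0" --pt "0 0 0.3 0"

```text
clock: 7.8
tool_pos: [0.5913, 0.0414, 0.0391]
orientation: [-3.126, -0.31, 0.001]
contact_force: [-0.1, 0.0, -2.5]
grip_width: 0.51
grasp_force: 41.6
```

Call:
send_rows --pt "0 0 0.02 0" --pt "0 0 0.05 0" --pt "0 0 0.05 0" --pt "0 0 0.05 0" --pt "0 0 0.05 0"

```text
clock: 8.22
tool_pos: [0.5915, 0.0414, 0.0389]
orientation: [3.126, 0.31, 0.0]
contact_force: [0.0, 0.3, -0.6]
grip_width: 0.512
grasp_force: 41.8
```

Call:
send_rows --pt "-0.2 0 0 0" --pt "-0.5 0 0 0" --pt "-0.8 0 0 0" --pt "-1.1 0 0 0" --pt "-1.4 0 0 0"

```text
clock: 8.63
tool_pos: [0.5798, 0.0388, 0.0394]
orientation: [3.126, 0.31, 0.009]
contact_force: [5.7, 1.1, -4.3]
grip_width: 0.506
grasp_force: 41.4
```

Call:
send_rows --pt "-0.1 0 0 0" --pt "-0.3 0 0 0" --pt "-0.5 0 0 0" --pt "-0.6 0 0 0" --pt "-0.6 0 0 0"

```text
clock: 9.05
tool_pos: [0.5739, 0.0376, 0.0396]
orientation: [3.126, 0.31, 0.008]
contact_force: [4.6, 1.0, -3.8]
grip_width: 0.509
grasp_force: 41.4
```

```bash
python3 -c "
from h import *
to(.592,.0415,.0389,.199)"
```

```text
t 9.05 pos [0.5739 0.0376 0.0396] F [ 4.58  1.04 -3.82] w 0.509
shift [ 1.85 -0.02  0.08] turn -0.001 tilt [ 5.2e-03  3.0e-04 -1.0e+00]
```

Call:
send_rows --pt "-0.3 0 0.05 0" --pt "-0.6 0 0.05 0" --pt "-0.9 0 0.05 0" --pt "-1.2 0 0.05 0" --pt "-1.2 0 0.05 0"

```text
clock: 9.47
tool_pos: [0.5625, 0.0353, 0.0393]
orientation: [3.126, 0.31, 0.01]
contact_force: [5.3, 1.9, -2.6]
grip_width: 0.511
grasp_force: 41.7
```

Call:
send_rows --pt "-0.1 0 0 0" --pt "-0.2 0 0 0" --pt "-0.3 0 0 0" --pt "-0.3 0 0 0" --pt "-0.3 0 0 0"

```text
clock: 9.88
tool_pos: [0.56, 0.0348, 0.0394]
orientation: [3.126, 0.31, 0.01]
contact_force: [6.1, 1.3, -2.6]
grip_width: 0.51
grasp_force: 41.6
```

Call:
send_rows --pt "-0.1 0 0 0" --pt "-0.2 0 0 0" --pt "-0.2 0 0 0" --pt "-0.2 0 0 0" --pt "-0.2 0 0 0"

```text
clock: 10.3
tool_pos: [0.5581, 0.0344, 0.0394]
orientation: [3.126, 0.31, 0.01]
contact_force: [3.8, 1.9, -2.8]
grip_width: 0.511
grasp_force: 41.6
```

Call:
send_rows --pt "-0.1 0 0 0" --pt "-0.2 0 0 0" --pt "-0.3 0 0 0" --pt "-0.3 0 0 0" --pt "-0.3 0 0 0"

```text
clock: 10.72
tool_pos: [0.5552, 0.0338, 0.0394]
orientation: [3.126, 0.31, 0.011]
contact_force: [6.3, 1.8, -2.9]
grip_width: 0.512
grasp_force: 41.6
```

Call:
send_rows --pt "-0.1 0 0 0" --pt "-0.2 0 0 0" --pt "-0.2 0 0 0" --pt "-0.2 0 0 0" --pt "-0.2 0 0 0"

```text
clock: 11.13
tool_pos: [0.5533, 0.0334, 0.0394]
orientation: [3.126, 0.31, 0.011]
contact_force: [6.0, 0.9, -3.7]
grip_width: 0.51
grasp_force: 41.6
```

Call:
send_rows --pt "-0.05 0 0 0" --pt "-0.1 0 0 0" --pt "-0.1 0 0 0" --pt "-0.1 0 0 0" --pt "-0.1 0 0 0"

```text
clock: 11.55
tool_pos: [0.5524, 0.0332, 0.0394]
orientation: [3.126, 0.31, 0.011]
contact_force: [6.6, 2.0, -3.7]
grip_width: 0.513
grasp_force: 41.6
```

Call:
send_rows --pt "-0.05 0 0 0" --pt "-0.1 0 0 0" --pt "-0.1 0 0 0" --pt "-0.1 0 0 0" --pt "-0.1 0 0 0"

```text
clock: 11.97
tool_pos: [0.5515, 0.033, 0.0394]
orientation: [3.126, 0.31, 0.011]
contact_force: [5.6, 1.2, -4.5]
grip_width: 0.505
grasp_force: 41.6
```

Call:
send_rows --pt "-0.05 0 0 0" --pt "-0.1 0 0 0" --pt "-0.1 0 0 0" --pt "-0.1 0 0 0" --pt "-0.1 0 0 0"

```text
clock: 12.38
tool_pos: [0.5505, 0.0328, 0.0394]
orientation: [3.126, 0.31, 0.011]
contact_force: [7.4, 1.8, -4.8]
grip_width: 0.512
grasp_force: 41.6
```

Call:
send_rows --pt "-0.05 0 0 0" --pt "-0.1 0 0 0" --pt "-0.1 0 0 0" --pt "-0.1 0 0 0" --pt "-0.1 0 0 0"

```text
clock: 12.8
tool_pos: [0.5496, 0.0327, 0.0394]
orientation: [3.126, 0.31, 0.011]
contact_force: [6.5, 1.8, -4.6]
grip_width: 0.509
grasp_force: 41.6
```

Call:
send_rows --pt "-0.05 0 0 0" --pt "-0.1 0 0 0" --pt "-0.1 0 0 0" --pt "-0.1 0 0 0" --pt "-0.1 0 0 0"

```text
clock: 13.22
tool_pos: [0.5486, 0.0325, 0.0394]
orientation: [3.126, 0.31, 0.012]
contact_force: [6.8, 1.4, -4.0]
grip_width: 0.511
grasp_force: 41.6
```

Call:
send_rows --pt "-0.05 0 0 0" --pt "-0.1 0 0 0" --pt "-0.1 0 0 0" --pt "-0.1 0 0 0" --pt "-0.1 0 0 0"

```text
clock: 13.63
tool_pos: [0.5476, 0.0323, 0.0394]
orientation: [3.126, 0.31, 0.011]
contact_force: [6.1, 2.1, -3.8]
grip_width: 0.509
grasp_force: 41.5
```

```bash
python3 -c "
from h import *
to(.592,.0415,.0389,.199)
a=eyes.snapshot('scene')[...,::-1]
cv2.imwrite('pics/g3.png',cv2.resize(a[180:245,275:385],(770,455),interpolation=2))
"
```

```text
t 13.6333 pos [0.5476 0.0323 0.0394] F [ 6.12  2.08 -3.76] w 0.509
shift [ 4.54 -0.03  0.08] turn -0.001 tilt [ 7.3e-03  4.0e-04 -1.0e+00]
```

View pics/g3.png

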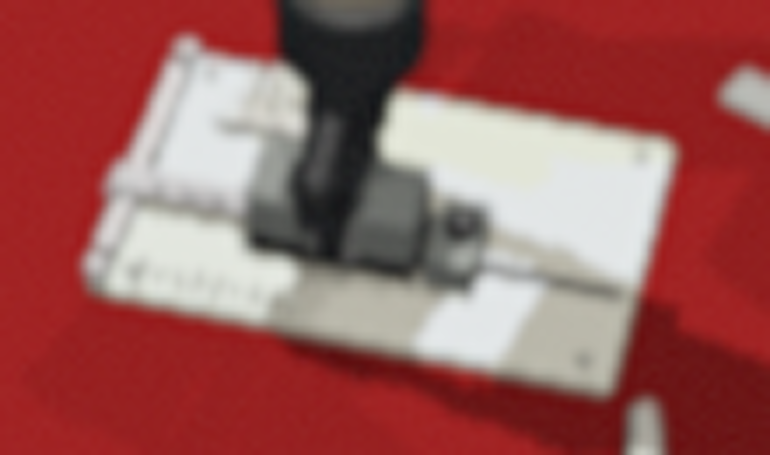

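The hook sits on the rail at crop (115,180). The case rear (430,240) is almost at the shoe block (440,250), so a few millimetres remain.

Call:
send_rows --pt "-0.05 0 0 0" --pt "-0.1 0 0 0" --pt "-0.1 0 0 0" --pt "-0.1 0 0 0" --pt "-0.1 0 0 0"

```text
clock: 14.1
tool_pos: [0.5469, 0.0321, 0.0394]
orientation: [3.126, 0.31, 0.013]
contact_force: [7.0, 2.2, -4.7]
grip_width: 0.512
grasp_force: 41.4
```

Call:
send_rows --pt "-0.05 0 0 0" --pt "-0.1 0 0 0" --pt "-0.1 0 0 0" --pt "-0.1 0 0 0" --pt "-0.1 0 0 0"

```text
clock: 14.52
tool_pos: [0.5465, 0.032, 0.0394]
orientation: [3.126, 0.31, 0.015]
contact_force: [8.0, 2.7, -6.1]
grip_width: 0.509
grasp_force: 41.5
```

Call:
send_rows --pt "-0.05 0 0 0" --pt "-0.1 0 0 0" --pt "-0.1 0 0 0" --pt "-0.1 0 0 0" --pt "-0.1 0 0 0"

```text
clock: 14.93
tool_pos: [0.5461, 0.0319, 0.0395]
orientation: [3.126, 0.31, 0.017]
contact_force: [10.1, 3.9, -5.6]
grip_width: 0.507
grasp_force: 41.7
```

Call:
send_rows --pt "-0.05 0 0 0" --pt "-0.1 0 0 0" --pt "-0.1 0 0 0" --pt "-0.1 0 0 0" --pt "-0.1 0 0 0"

```text
clock: 15.35
tool_pos: [0.5457, 0.0318, 0.0396]
orientation: [3.126, 0.309, 0.019]
contact_force: [10.4, 3.2, -7.1]
grip_width: 0.511
grasp_force: 41.8
```

Call:
send_rows --pt "0.1 0 0 0" --pt "0.2 0 0 0" --pt "0.3 0 0 0" --pt "0.4 0 0 0" --pt "0.4 0 0 0"

```text
clock: 15.77
tool_pos: [0.5484, 0.0323, 0.0397]
orientation: [3.126, 0.31, 0.014]
contact_force: [5.7, 1.8, -3.5]
grip_width: 0.511
grasp_force: 42.2
```

Call:
send_rows --pt "0.05 0 0.02 0" --pt "0.1 0 0.03 0" --pt "0.15 0 0.03 0" --pt "0.2 0 0.03 0" --pt "0.2 0 0.03 0"

```text
clock: 16.18
tool_pos: [0.5495, 0.0325, 0.0395]
orientation: [3.126, 0.31, 0.011]
contact_force: [5.3, 1.0, -1.8]
grip_width: 0.511
grasp_force: 42.5
```

Call:
send_rows --pt "0.05 0 0 0" --pt "0.1 0 0 0" --pt "0.1 0 0 0" --pt "0.1 0 0 0" --pt "0.1 0 0 0"

```text
clock: 16.6
tool_pos: [0.5494, 0.0325, 0.0392]
orientation: [3.126, 0.31, 0.007]
contact_force: [4.4, 0.0, 4.6]
grip_width: 0.507
grasp_force: 43.1
```

Call:
send_rows --pt "0.05 0 -0.02 0" --pt "0.1 0 -0.03 0" --pt "0.1 0 -0.03 0" --pt "0.1 0 -0.03 0" --pt "0.1 0 -0.03 0"

```text
clock: 17.02
tool_pos: [0.5496, 0.0326, 0.0391]
orientation: [3.126, 0.31, 0.004]
contact_force: [5.0, 0.2, 5.1]
grip_width: 0.509
grasp_force: 43.1
```

Call:
send_rows --pt "0.05 0 0 0" --pt "0.1 0 0 0" --pt "0.1 0 0 0" --pt "0.1 0 0 0" --pt "0.1 0 0 0"

```text
clock: 17.43
tool_pos: [0.5497, 0.0326, 0.0389]
orientation: [3.126, 0.311, 0.001]
contact_force: [4.2, -1.3, 5.1]
grip_width: 0.514
grasp_force: 43.4
```

Call:
send_rows --pt "0.05 0 -0.02 0" --pt "0.1 0 -0.04 0" --pt "0.1 0 -0.04 0" --pt "0.1 0 -0.04 0" --pt "0.1 0 -0.04 0"

```text
clock: 17.85
tool_pos: [0.5498, 0.0327, 0.0389]
orientation: [3.125, 0.311, -0.002]
contact_force: [2.7, -0.8, 5.6]
grip_width: 0.509
grasp_force: 43.3
```

Call:
send_rows --pt "0.05 0 0 0" --pt "0.1 0 0 0" --pt "0.1 0 0 0" --pt "0.1 0 0 0" --pt "0.1 0 0 0"

```text
clock: 18.27
tool_pos: [0.5498, 0.0327, 0.0389]
orientation: [3.125, 0.311, -0.006]
contact_force: [-0.5, -1.6, 8.2]
grip_width: 0.512
grasp_force: 43.7
```

Call:
send_rows --pt "0 0 -0.05 0" --pt "0 0 -0.05 0" --pt "0 0 -0.05 0" --pt "0 0 -0.05 0" --pt "0 0 -0.05 0"

```text
clock: 18.68
tool_pos: [0.5498, 0.0327, 0.0389]
orientation: [3.126, 0.311, -0.006]
contact_force: [0.8, -3.2, 6.1]
grip_width: 0.508
grasp_force: 43.4
```

Call:
send_rows --pt "0 0 0 0" --pt "0 0 0 0" --pt "0 0 0 0" --pt "0 0 0 0" --pt "0 0 0 0" --gripper 0.7

```text
clock: 19.1
tool_pos: [0.55, 0.0336, 0.0384]
orientation: [-3.126, -0.31, 0.004]
contact_force: [-0.8, 0.3, 0.1]
grip_width: 0.698
grasp_force: 0.0
```

Call:
send_rows --pt "0 0 -0.5 0" --pt "0 0 -1.5 0" --pt "0 0 -3 0" --pt "0 0 -4.5 0" --pt "0 0 -6 0"

```text
clock: 19.52
tool_pos: [0.5514, 0.0334, 0.1007]
orientation: [3.126, 0.31, 0.001]
contact_force: [1.0, 0.6, 0.0]
grip_width: 0.697
grasp_force: 0.0
```

Call:
send_rows --pt "-3 0 -2 0" --pt "-6 0 -4 0" --pt "-9 0 -6 0" --pt "-12 0 -8 0" --pt "-15 0 -10 0"

```text
clock: 19.93
tool_pos: [0.4028, 0.0038, 0.2007]
orientation: [3.126, 0.311, 0.001]
contact_force: [0.4, -0.3, 1.3]
grip_width: 0.696
grasp_force: 0.0
```

Call:
send_rows --pt "0 3 0 0" --pt "0 6 0 0" --pt "0 10 0 0" --pt "0 14 0 0" --pt "0 18 0 0"

```text
clock: 20.35
tool_pos: [0.4399, -0.1743, 0.2009]
orientation: [3.125, 0.311, 0.004]
contact_force: [0.0, -0.1, -0.0]
grip_width: 0.699
grasp_force: 0.0
```

```bash
python3 -c "
from h import *
to(.592,.0415,.0389,.199)
a=eyes.snapshot('scene')[...,::-1];b=eyes.snapshot('top')[...,::-1]
cv2.imwrite('pics/g4.png',np.hstack([cv2.resize(a[180:250,275:385],(440,280),interpolation=2),cv2.resize(b[160:265,270:360],(240,280),interpolation=2)]))
"
```

```text
t 20.35 pos [ 0.4399 -0.1743  0.2009] F [ 0.03 -0.06 -0.04] w 0.699
shift [ 19.13 -18.19  16.21] turn -0.001 tilt [ 0.0025 -0.001  -1.    ]
```

View pics/g4.png

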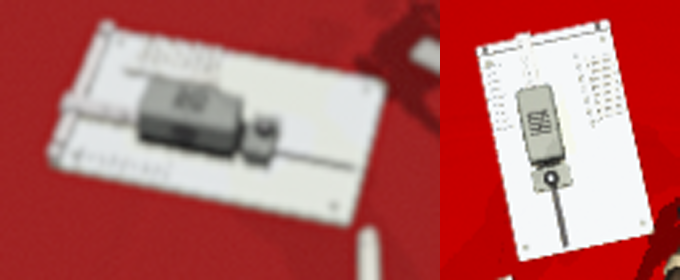

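The pictures show the rule held by the catch: the case is in front of the shoe, in line with the board, and the hook is over the rail at crop (525,38). The comb looks undisturbed, and the arm is clear.

```bash
python3 -c "
from workcell import ctrl
print(ctrl.sign_off())"
```

```text
the job is handed in; nothing more can be done
None
```

The spring rule is hooked behind the end rail, stretched and released on to the shoe's catch, lying in line on the board with the arm clear; I handed the job in at about 20 s, and no verdict was shown.

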